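# Level the crepe hotplate and hold the spirit level down on it

### The arm

A 6-joint arm with a two-finger parallel gripper is mounted at the origin on the work surface. World frame = base frame: x ahead of the robot, y to its left, z up, the work surface at z = 0. Lengths are in mm, angles in rad, forces in N, time in s.
With the tool pointing down it reaches from about 300 to 775 mm from the base axis. Payload 14.6 kg.
Tool frame: the origin (TCP) lies midway between the tips of the shut fingers; the grasp point (between the pads) lies grasp_offset behind it (grasp_offset is the distance from the TCP to the grasp point, in mm); z points along the fingers, y is the line along which they close (so a half turn about z gives the same grasp; the last joint's range is limited). The gripper opens to 94 mm and grips with 3 to 60 N. Pads are 16 mm wide; open, the fingers measure 119 mm over their backs; the gripper's body (75 mm by 177 mm) begins 78 mm behind the grasp point.
Start: joints at [-1.354, 0.3, 1.521, -0, 1.321, -0.067], TCP at [153.996, -527.991, 205.446] pointing down, gripper open.
Joint ranges: [-3.03, 3.03], [-0.79, 2.21], [0.23, 2.52], [-1.04, 4.18], [0, 3.07], [-2.55, 2.55]. Speed limits (rad/s): [2.22, 2.22, 2.57, 3.14, 3.14, 3.14].

### API

Orientations are given as [roll, pitch, yaw] about the fixed x, y, z axes, in that order (R = Rz(yaw) Ry(pitch) Rx(roll)).
In Python, from cell import * gives the robot as it stands. The module is installed in compiled form; this text tells all that it offers.
- The arm moves only by the shell command python3 -m jog 'ROWS' [FORCE]. ROWS is JSON, a list of rows, each a list of 3 entries, a list of its own where there are three numbers: the finger opening in mm, from 0 to 94, then the shift along the tool's x, y, z in units of 50 mm (1.0 is 50 mm), then the turn about the tool's z in units of 180 degrees (1.0 is 180 degrees). In form: [[fingers, [dx, dy, dz], twist], ...]. A call has 1 to 20 rows; each row shifts and turns the commanded pose from where the row before left it, along the tool's axes as they then stand; what a row does not reach is not made up. A row lasts 1/10 s, in which the tool goes at most 50 mm and 8.59 degrees, less where a joint would pass 70% of its speed; a pose out of reach is approached as far as the arm can. A call with a number of a shift or a turn outside -1 to 1 is refused whole. A call with a gripper value outside its range is refused whole. The fingers move at their own pace and stop on an object; FORCE is the grip in N (left out, the last holds). Time passes only in rows, so rows that do not move let the fingers close. It gives the time, the measured TCP pose, the force, the opening and the grip force at its end, in the units of the state.
- read_state(): the state, without advancing time (a new reading comes with each control period).
- camera(name): name is "scene" or "side" or "wrist"; returns the picture (384x512x3 uint8, red, green, blue); there is no depth.
- calibration(name): a dict with "mtx" (3x3 intrinsics, pixels), "cam_to_world" (4x4, takes a point from camera to world coordinates); the wrist camera has in their place "hand_eye" (4x4, takes a point from camera to tool coordinates, whose origin is the TCP and whose axes are the flange's). Camera axes: x right, y down, z forward; pixel columns grow to the right and rows downward; lengths in mm; the calibration is good to about 2 mm. A picture is of the moment at which its call begins: read the wrist's pose just before it. calibration takes no time and is no camera call.
- sign_off(): hands the job in; it is judged then, once.
Trained networks look in the newest picture that a camera, given by its name, has taken for a name from the list of things; names that differ only in an ending like _2 or _b are one class to them, and where a whole thing is asked for, a point or a joint stands for the part that bears it (a point fixed in the world has none). Each returns a list of dicts, best first, with "conf" (0 to 1); they miss things now and then, are a little off and sometimes report something else, mostly with a low value. They report only what shows in the picture. A call takes as long as a camera call. They do not tell look-alikes from the thing itself.
- regions_of(camera, query): "pixels" (384x512 bool, what is visible of it) and "rect" ([centre column, centre row, width, height] in pixels, round what is visible of it).
The state is a dict: "clock": time; "joints": joint angles; "qd": joint speeds; "effort": joint torques, N m; "eef_pos": TCP position; "eef_rot": TCP orientation; "wrist_force": force on the tool from outside, world axes, zero at the start; "moment": the same for the moment, N m; "finger_gap": finger opening in mm; "finger_force": force on a finger pad.
Only numpy, scipy, OpenCV 4.12 (cv2) and the standard library are available. Lean on these libraries where they do the work, as an engineer would, in place of code of your own. Each camera call takes 0.05 s, during which the arm holds its last target. There are 200 camera calls.

### The job

The crepe hotplate stands too low at its levelling foot, so batter would run to one side: lay the yellow spirit level flat and gently across the middle of the cold round plate, pointing at the foot's black wing knob, and let go of it. Then turn the wing knob until the level's bubble sits between its two black lines. Finally press the level down on the plate with light, steady pressure and finish like that, still pressing with the bubble centred, so that the lock nut can be tightened; leave the mug, the oil bottle and the loose tile where they are.

Things in the scene. Friction and masses are not known exactly. Their poses are not given: they have to be found in the camera images.
- level: Yellow pocket spirit level, 180 long (x) x 26 wide (y) x 48 mm high (z), black end caps, 0.2 to 0.33 kg; starts upright on the worktop, vial up. Origin: centre of its underside. The vial is a green tube seen from above in the middle of the top, within 32 mm of the centre; from there to the ends the top is plain, flat and solid and can be pressed on.
- bubble (a joint): Position of the middle of the pale 16 mm bubble in the level's vial, along the level's +x. 0 is midway between the two black lines, which stand 11 mm to either side, so it is between them within 3 mm of 0; stops at +-16 mm. The bubble runs to the higher end, 12 mm per degree (0.01745 rad) of slope, and settles in about 2 s.
- hob: Steel body of the crepe hotplate, 260 x 260 mm, top 71 mm above the worktop, on two fixed back feet and one levelling foot; does not slide. +x points from the wing knob to the plate's centre. Origin: between the back feet, 105 mm beyond the plate's centre, 14 mm up. It tips only about its y; it starts 0.5 to 1.05 degrees low at the knob's end.
- hotplate (a point): Centre of the top face of the round black cast-iron plate: 200 mm in diameter, 86 mm above the worktop, flat, 15 mm proud of the steel body. Axes as hob: z upright from the plate, x straight away from the wing knob.
- knob (a point): Centre of the black wing on the levelling screw, 108 mm up, 165 mm from the plate's centre towards hob -x. Wing 50 mm long (its x), 14 thick (y), 26 high, clear all round; turns about the vertical and keeps its height. Clockwise from above lifts this end, 8 mm (1.70 degrees, 0.0296 rad) per full turn; anticlockwise lowers it. Stiff (0.1 N m), stays as left, even when the plate is pressed.
- mug: Blue mug, 82 mm across, 92 mm high, a bystander. Origin: centre of its underside.
- oil: Green oil bottle, 64 mm across, 210 mm high, a bystander. Origin: centre of its underside.
- tile: Loose printed wall tile 100 x 100 x 10 mm lying on the worktop, a bystander. Origin: centre of its underside.
There are look-alikes about, which are no part of the job. There is more than one size of the level; the one meant has the size given above.

How it is judged:
By the outcome, as a careful person would: the job done as asked, in the order asked, and still so for the second after the job is handed in, while the arm keeps its last pose, push and grip.
It also fails if it takes over 72 s, if anything falls off the work surface, if the arm or the gripper's body presses on something with over 40 N, if the wrist force passes 120 N, or if a joint passes its speed limit or range.

## Working session

There is one attempt and no reset: what is moved stays moved. The work goes in short steps, Python scripts to look and compute and a shell command to move; the robot and the scene stay as the last step left them, time stands still between calls to the robot, and variables do not carry over. Pictures are saved under pics/ and viewed, at most 10 in all, crops included, and the job is handed in when it is done.

```bash
mkdir -p pics
cat > h.py <<'E'
from cell import *
import numpy as np, cv2
from scipy.spatial.transform import Rotation as R
def cam(n):
    c=calibration(n); K=np.array(c["mtx"])
    if "cam_to_world" in c: return K,np.array(c["cam_to_world"])
    s=read_state(); T=np.eye(4); T[:3,:3]=R.from_euler('xyz',s["eef_rot"]).as_matrix(); T[:3,3]=s["eef_pos"]
    return K,T@np.array(c["hand_eye"])
def ray(n,px,z,KT=None):
    K,T=KT or cam(n); d=T[:3,:3]@np.linalg.solve(K,[px[0],px[1],1.]); o=T[:3,3]
    return o+d*(z-o[2])/d[2]
def proj(n,p,KT=None):
    K,T=KT or cam(n); q=np.linalg.inv(T)@np.append(p,1); u=K@q[:3]; return u[:2]/u[2]
def save(im,f): cv2.imwrite("pics/"+f,cv2.cvtColor(im,cv2.COLOR_RGB2BGR))
E
python3 - <<'E'
from h import *
a=camera("scene");b=camera("side")
save(np.vstack([a,b])[:, :],"a.png")
save(cv2.resize(np.hstack([a,b]),(800,300),interpolation=cv2.INTER_AREA),"a.png")
save(a,"scene.png");save(b,"side.png")
for n in("scene","side"):
  for q in("level","hotplate","knob","mug","oil","tile"):
    for r in regions_of(n,q): print(n,q,round(r["conf"],2),np.round(r["rect"]),r["pixels"].sum())
print(read_state())
for n in("scene","side"): print(cam(n)[1][:3,3])
E
```

```text
scene level 0.77 [358. 302.  15.  45.] 421
scene level 0.63 [321. 259.  57.  19.] 910
scene level 0.61 [351. 217.  34.  33.] 359
scene hotplate 0.55 [227. 194.  93.  84.] 5547
scene knob 0.42 [244. 146.   7.  15.] 99
scene mug 0.71 [216. 117.  27.  35.] 608
scene oil 0.93 [177. 121.  18.  48.] 698
scene oil 0.23 [215. 116.  28.  37.] 665
scene tile 0.55 [267. 298.  44.  41.] 1088
side level 0.89 [230. 344.  46.  53.] 732
side level 0.85 [320. 266.  14.  44.] 416
side level 0.68 [242. 279.  68.  49.] 1371
side hotplate 0.64 [268. 153.  11.  22.] 123
side hotplate 0.57 [224. 185. 114.  83.] 5690
side knob 0.57 [267. 153.  10.  24.] 116
side oil 0.88 [236. 112.  20.  56.] 834
side tile 0.8 [156. 283.  52.  38.] 1405
{'clock': 0.7, 'joints': array([-1.35357631e+00,  2.99916568e-01,  1.52098982e+00,  2.29934863e-05,
        1.32069859e+00, -6.65815697e-02]), 'qd': array([-0.00020815, -0.00093305,  0.00018876, -0.00053952,  0.00174899,
       -0.00064077]), 'effort': array([-1.76469217e-03, -5.31575239e+01, -3.52880037e+01,  7.08023203e-02,
        2.13370373e-02, -1.22994973e-05]), 'eef_pos': array([ 154.0155834 , -527.99025334,  205.44079907]), 'eef_rot': array([-3.14158183e+00, -2.30489796e-05,  2.83795891e-01]), 'wrist_force': array([-0.47439999,  0.07587944,  0.46646531]), 'moment': array([-0.00773225, -0.05094189,  0.04201988]), 'finger_force': 0.0, 'finger_gap': 94.19208258478639}
[1063.12432673  802.393256   1282.80853774]
[363.72897549 992.84285979 836.04735618]
```

View pics/scene.png

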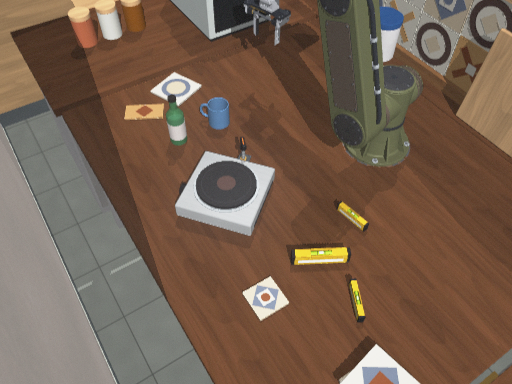

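View pics/side.png

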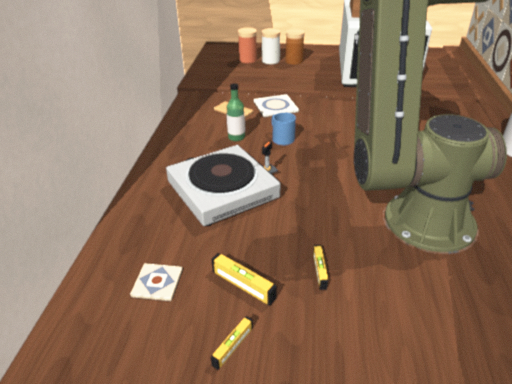

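The scene picture shows three yellow levels, at (321,257), (351,216) and (358,301). The hob is at (227,194) and its knob at (243,147). I'll measure the lengths next.

Run:
```python
from h import *
for n in("scene","side"):
  im=camera(n); 
  for r in regions_of(n,"level"):
    p=np.argwhere(r["pixels"])[:,::-1].astype(float)
    for z in (24,48):
      w=np.array([ray(n,x,z)[:2] for x in p]).astype(np.float32)
      b=cv2.minAreaRect(w); print(n,z,np.round(r["rect"][:2]),np.round(b[0]),np.round(b[1]),round(b[2],1))
  for q,z in(("hotplate",86),("knob",108),("mug",46),("oil",100),("tile",5)):
    for r in regions_of(n,q)[:2]:
      p=np.argwhere(r["pixels"])[:,::-1].astype(float)
      w=np.array([ray(n,x,z)[:2] for x in p]).astype(np.float32)
      b=cv2.minAreaRect(w); print(n,q,z,np.round(r["conf"],2),np.round(b[0]),np.round(b[1]),round(b[2],1),np.round(w.mean(0)))
a=camera("scene");b=camera("side")
x=cv2.resize(a[190:330,280:400],(360,420),interpolation=cv2.INTER_CUBIC); 
y=cv2.resize(a[125:245,165:285],(420,420),interpolation=cv2.INTER_CUBIC)
save(np.hstack([x,y]),"crop.png")
```

```text
scene 24 [359. 301.] [497. 462.] [133.  27.] 61.1
scene 48 [359. 301.] [508. 469.] [131.  26.] 61.1
scene 24 [352. 217.] [316. 228.] [ 40. 131.] 8.8
scene 48 [352. 217.] [330. 239.] [ 40. 129.] 8.8
scene 24 [321. 256.] [493. 290.] [ 55. 189.] 60.0Traceback (most recent call last):
  File "<stdin>", line 7, in <module>
  File "h.py", line 10, in ray
    K,T=KT or cam(n); d=T[:3,:3]@np.linalg.solve(K,[px[0],px[1],1.]); o=T[:3,3]
              ~~~^^^
  File "h.py", line 5, in cam
    c=calibration(n); K=np.array(c["mtx"])
ValueError: time passes only in moves, steps and waits
```

```bash
cat > m.py <<'E'
from h import *
def pts(n,pix,z,KT):
    K,T=KT; p=np.argwhere(pix)[:,::-1].astype(float)
    d=np.c_[p,np.ones(len(p))]@np.linalg.inv(K).T@T[:3,:3].T; o=T[:3,3]
    return (o+d*((z-o[2])/d[:,2])[:,None])[:,:2].astype(np.float32)
E
python3 - <<'E'
from m import *
for n in("scene","side"):
  im=camera(n); KT=cam(n)
  if n=="scene":
    x=cv2.resize(im[190:330,280:400],(360,420),interpolation=cv2.INTER_CUBIC); y=cv2.resize(im[125:245,165:285],(420,420),interpolation=cv2.INTER_CUBIC); save(np.hstack([x,y]),"crop.png")
  for q,zz in(("level",(24,48)),("hotplate",(86,)),("knob",(108,)),("mug",(46,)),("oil",(100,)),("tile",(5,))):
    for r in regions_of(n,q):
      for z in zz:
        w=pts(n,r["pixels"],z,KT); b=cv2.minAreaRect(w)
        print(n,q,z,np.round(r["conf"],2),np.round(r["rect"][:2]),np.round(b[0]),np.round(b[1]),round(b[2],1),np.round(w.mean(0)))
E
```

```text
scene level 24 0.94 [351. 216.] [315. 227.] [ 38. 131.] 8.1 [315. 228.]
scene level 48 0.94 [351. 216.] [330. 238.] [ 38. 129.] 8.1 [330. 239.]
scene level 24 0.88 [320. 256.] [494. 292.] [ 48. 184.] 58.7 [496. 291.]
scene level 48 0.88 [320. 256.] [505. 302.] [ 47. 180.] 58.7 [507. 301.]
scene level 24 0.57 [358. 300.] [497. 463.] [134.  28.] 61.7 [498. 466.]
scene level 48 0.57 [358. 300.] [508. 469.] [131.  28.] 61.7 [509. 472.]
scene hotplate 86 0.61 [224. 191.] [623. -55.] [304. 274.] 39.6 [634. -38.]
scene knob 108 0.44 [244. 147.] [ 495. -159.] [99. 24.] 58.5 [ 496. -158.]
scene mug 46 0.8 [215. 115.] [ 457. -419.] [178. 102.] 61.7 [ 448. -416.]
scene mug 46 0.6 [245. 147.] [ 465. -209.] [95. 18.] 58.4 [ 464. -212.]
scene oil 100 0.56 [178. 121.] [ 622. -419.] [271.  65.] 68.2 [ 629. -402.]
scene tile 5 0.89 [266. 298.] [708. 308.] [106. 105.] 89.5 [709. 309.]
side level 24 0.92 [245. 278.] [497. 286.] [ 60. 209.] 60.0 [491. 289.]
side level 48 0.92 [245. 278.] [493. 307.] [ 58. 203.] 60.0 [488. 310.]
side level 24 0.77 [230. 343.] [491. 463.] [136.  31.] 61.6 [493. 467.]
side level 48 0.77 [230. 343.] [487. 478.] [132.  30.] 61.6 [489. 482.]
side level 24 0.77 [321. 267.] [310. 227.] [ 24. 150.] 7.9 [309. 231.]
side level 48 0.77 [321. 267.] [311. 250.] [ 23. 146.] 7.9 [311. 254.]
side hotplate 86 0.76 [222. 184.] [591. -34.] [304. 319.] 39.0 [596.  -9.]
side knob 108 0.47 [268. 154.] [ 485. -145.] [132.  28.] 89.4 [ 482. -156.]
side mug 46 0.6 [284. 127.] [ 450. -427.] [ 88. 232.] 5.3 [ 449. -425.]
side oil 100 0.81 [237. 113.] [ 629. -451.] [ 61. 459.] 10.0 [ 622. -402.]
side tile 5 0.59 [158. 283.] [708. 305.] [107. 102.] 89.5 [708. 307.]
```

View pics/crop.png

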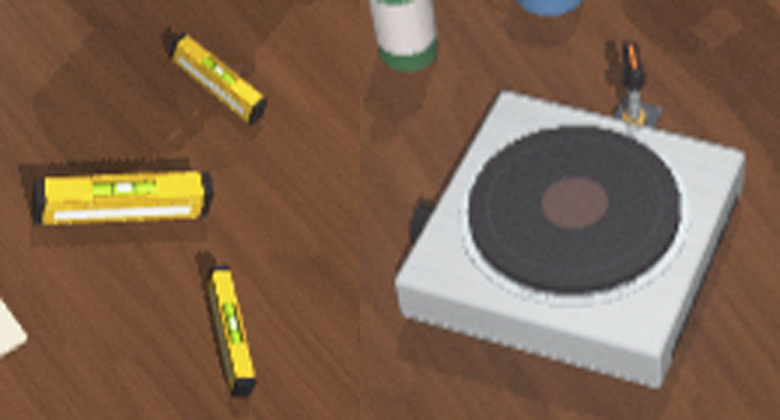

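The levels measure as follows:
- (321,256): about 182 x 26-48 mm
- (351,216): about 130 mm
- (358,301): about 132 mm

Only the one at (321,256) has the required 180 mm length, and the crop confirms it is the big one, standing upright. Next I'll locate the plate and knob more precisely.

Run:
```python
from m import *
for n,c in(("scene",(227,185)),("side",(221,173))):
  im=camera(n); KT=cam(n)
  g=cv2.cvtColor(im,cv2.COLOR_RGB2GRAY); 
  m=((g<95)).astype(np.uint8); m=cv2.morphologyEx(m,cv2.MORPH_OPEN,np.ones((3,3)))
  win=np.zeros_like(m); cv2.ellipse(win,c,(36,30),0,0,360,1,-1); 
  cc=cv2.morphologyEx(m*win,cv2.MORPH_CLOSE,np.ones((9,9)))
  k=cv2.findContours(cc,0,1)[0]; k=max(k,key=cv2.contourArea); 
  f=np.zeros_like(m); cv2.drawContours(f,[cv2.convexHull(k)],-1,1,-1)
  w=pts(n,f>0,85,KT); print(n,"plate",w.mean(0),cv2.minAreaRect(w)[1:],2*np.sqrt(f.sum()/np.pi))
  e=cv2.fitEllipse(cv2.convexHull(k)); print(e)
  # hob steel corners: light pixels
  h=((im.min(2)>120)).astype(np.uint8); h[:, :160]=0;h[:,285:]=0;h[:145]=0;h[238:]=0
  k=cv2.findContours(cv2.morphologyEx(h,cv2.MORPH_CLOSE,np.ones((5,5))),0,2)[0]; k=max(k,key=cv2.contourArea)
  ap=cv2.approxPolyDP(cv2.convexHull(k),3,True)[:,0]
  for a in ap: print(a,np.round(ray(n,a,71,KT)),np.round(ray(n,a,10,KT)))
```

```text
scene plate [613.4167   -70.493355] ((202.73446655273438, 205.02552795410156), 5.982922077178955) 55.85191925620058
((226.14186096191406, 182.62738037109375), (52.8446159362793, 59.748863220214844), 74.32772827148438)
[274 169] [440. -45.  71.] [408. -88.  10.]
[250 235] [651. 136.  71.] [630. 102.  10.]
[176 212] [801. -64.  71.] [ 788. -107.   10.]
[175 204] [790. -93.  71.] [ 776. -139.   10.]
[205 151] [ 597. -245.   71.] [ 573. -298.   10.]
[243 151] [ 485. -173.   71.] [ 455. -222.   10.]
side plate [613.8509  -83.73042] ((195.4432830810547, 263.2150573730469), 7.317141532897949) 56.677891380738714
((221.23020935058594, 167.90306091308594), (49.27370834350586, 66.73650360107422), 84.47478485107422)
[267 157] [ 483. -179.   71.] [ 493. -272.   10.]
[279 182] [434. -48.  71.] [ 440. -131.   10.]
[278 196] [432.  19.  71.] [437. -58.  10.]
[204 225] [614. 162.  71.] [634.  96.  10.]
[167 177] [773. -39.  71.] [ 806. -121.   10.]
[167 166] [790. -97.  71.] [ 824. -183.   10.]
[235 145] [ 598. -242.   71.] [ 616. -340.   10.]
```

```bash
cat >> h.py <<'E'
def go(x,y,z,yaw=None):
    s=read_state(); M=R.from_euler('xyz',s["eef_rot"]).as_matrix(); d=M.T@(np.array([x,y,z])-s["eef_pos"])/50
    cy=np.degrees(np.arctan2(M[1,0],M[0,0])); print("clock",s["clock"],"pos",s["eef_pos"].round(1),"yaw",round(cy,2),"shift",d.round(3),
      "twist",None if yaw is None else round(-((yaw-cy+180)%360-180)/180,4),"F",s["wrist_force"].round(2),"M",s["moment"].round(3),"gap",round(s["finger_gap"],1),"ff",s["finger_force"],"tool z",M[:,2].round(3))
E
python3 -c "
from h import *
print(np.round(calibration('wrist')['hand_eye'],3),calibration('wrist')['mtx'])"
python3 -m jog '[[94,[0,0,0],-0.046],[94,[0,0,0],-0.046],[94,[0,0,0],-0.046],[94,[0,0,0],-0.046],[94,[0,0,0],-0.046],[94,[0,0,0],-0.046],[94,[0,0,0],-0.046],[94,[0,0,0],-0.046],[94,[0,0,0],-0.046],[94,[0,0,0],-0.046],[94,[0,0,0],-0.046],[94,[0,0,0],-0.046],[94,[0,0,0],-0.046],[94,[0,0,0],-0.046],[94,[0,0,0],-0.046],[94,[0,0,0],-0.046]]'
python3 -c "
from h import *
go(496,288,205,148.7)"
```

```text
[[-0.0000e+00 -9.7400e-01 -2.2600e-01  6.3619e+01]
 [ 1.0000e+00  0.0000e+00 -1.0000e-03 -7.2000e-02]
 [ 1.0000e-03 -2.2600e-01  9.7400e-01 -1.7989e+02]
 [ 0.0000e+00  0.0000e+00  0.0000e+00  1.0000e+00]] [[265.99847801   0.         249.41716153]
 [  0.         265.99847801 192.66405836]
 [  0.           0.           1.        ]]
clock: 3.2
eef_pos: [154.0, -528.0, 205.4]
eef_rot: [3.142, -0.0, 2.602]
wrist_force: [0.3, -0.4, -0.7]
finger_gap: 94.1
finger_force: 0.0
clock 3.2 pos [ 154.  -528.   205.4] yaw 149.09 shift [2.5160e+00 1.7515e+01 9.0000e-03] twist 0.0021 F [ 0.3  -0.36 -0.66] M [-0.079 -0.163 -0.039] gap 94.1 ff 0.0 tool z [-0.  0. -1.]
```

```bash
python3 -m jog '[[94,[0.14,0.973,0],0],[94,[0.14,0.973,0],0],[94,[0.14,0.973,0],0],[94,[0.14,0.973,0],0],[94,[0.14,0.973,0],0],[94,[0.14,0.973,0],0],[94,[0.14,0.973,0],0],[94,[0.14,0.973,0],0],[94,[0.14,0.973,0],0],[94,[0.14,0.973,0],0],[94,[0.14,0.973,0],0],[94,[0.14,0.973,0],0],[94,[0.14,0.973,0],0],[94,[0.14,0.973,0],0],[94,[0.14,0.973,0],0],[94,[0.14,0.973,0],0],[94,[0.14,0.973,0],0],[94,[0.14,0.973,0],0],[94,[0,0,0],0],[94,[0,0,0],0]]'
python3 - <<'E'
from m import *
go(496,288,205,148.7)
KT=cam("wrist"); im=camera("wrist"); save(im,"w1.png")
for r in regions_of("wrist","level"):
  for z in(24,48):
    w=pts("wrist",r["pixels"],z,KT); b=cv2.minAreaRect(w); print(z,r["conf"],np.round(r["rect"]),b)
E
```

```text
clock: 5.2
eef_pos: [500.4, 286.4, 204.6]
eef_rot: [-3.14, -0.001, 2.597]
wrist_force: [-0.8, 0.0, 0.3]
finger_gap: 93.8
finger_force: 0.0
clock 5.2 pos [500.4 286.4 204.6] yaw 148.82 shift [ 0.093 -0.018 -0.007] twist 0.0007 F [-0.84  0.01  0.34] M [ 0.038 -0.128 -0.012] gap 93.8 ff 0.0 tool z [-0.001 -0.001 -1.   ]
24 0.82 [132.  76.  87.  79.] ((310.66656494140625, 224.68017578125), (30.756988525390625, 127.10572814941406), 8.929850578308105)
48 0.82 [132.  76.  87.  79.] ((319.5040283203125, 231.0155792236328), (28.709768295288086, 118.64524841308594), 8.929852485656738)
24 0.68 [249. 173.  24. 137.] ((496.0245361328125, 289.2959899902344), (28.469844818115234, 192.71566772460938), 59.791080474853516)
48 0.68 [249. 173.  24. 137.] ((492.5242004394531, 291.3304443359375), (26.574838638305664, 179.88803100585938), 59.79108428955078)
24 0.56 [363. 105. 100.  20.] ((490.4632263183594, 461.80877685546875), (132.13226318359375, 20.49864959716797), 61.71862030029297)
48 0.56 [363. 105. 100.  20.] ((487.3330383300781, 452.3603820800781), (123.33724975585938, 19.134212493896484), 61.71858596801758)
```

View pics/w1.png

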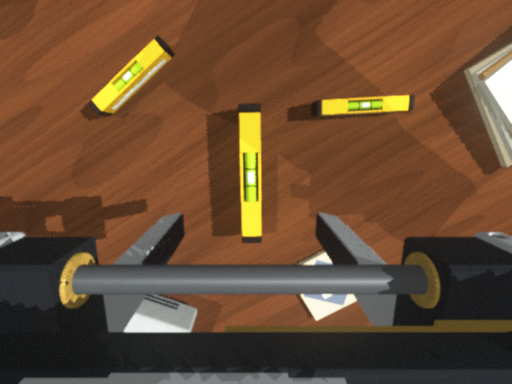

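The wrist view shows the 180 mm level at (250,173), and at z=48 it measures 180 x 26.6 mm, which matches. I'll go down and grip it.

```bash
python3 -m jog '[[60,[0.186,0,0.4],-0.0054],[60,[0,0,0.7],0],[60,[0,0,0.7],0],[60,[0,0,0.7],0],[60,[0,0,0.6],0],[60,[0,0,0.4],0],[60,[0,0,0.23],0],[60,[0,0,0],0],[60,[0,0,0],0],[0,[0,0,0],0],[0,[0,0,0],0],[0,[0,0,0],0],[0,[0,0,0],0],[0,[0,0,0],0],[0,[0,0,0],0],[0,[0,0,0],0]]' 25
python3 -m jog '[[0,[0,0,-0.3],0],[0,[0,0,-0.6],0],[0,[0,0,-0.8],0],[0,[0,0,-0.8],0],[0,[0,0,-0.5],0],[0,[0,0,0],0],[0,[0,0,0],0]]'
python3 -c "
from h import *
go(614,-70,170,38.8)"
```

```text
clock: 6.9
eef_pos: [492.9, 290.9, 19.2]
eef_rot: [3.141, 0.0, 2.613]
wrist_force: [-0.1, 0.4, 2.8]
finger_gap: 25.7
finger_force: 25.0
clock: 7.6
eef_pos: [492.4, 290.6, 168.5]
eef_rot: [-3.141, -0.0, 2.613]
wrist_force: [-0.3, 0.1, -2.9]
finger_gap: 25.7
finger_force: 25.0
clock 7.6 pos [492.4 290.6 168.5] yaw 149.71 shift [-5.738 -5.    -0.029] twist 0.6162 F [-0.3   0.11 -2.85] M [-0.004 -0.121  0.042] gap 25.7 ff 24.99690145254135 tool z [-0. -0. -1.]
```

```bash
python3 -m jog '[[0,[0,0,0],0.02],[0,[0,0,0],0.04],[0,[0,0,0],0.044],[0,[0,0,0],0.044],[0,[0,0,0],0.044],[0,[0,0,0],0.044],[0,[0,0,0],0.044],[0,[0,0,0],0.044],[0,[0,0,0],0.044],[0,[0,0,0],0.044],[0,[0,0,0],0.044],[0,[0,0,0],0.044],[0,[0,0,0],0.044],[0,[0,0,0],0.044],[0,[0,0,0],0.0282]]'
python3 -m jog '[[0,[-0.2,0.4,0],0],[0,[-0.4,0.75,0],0],[0,[-0.4,0.75,0],0],[0,[-0.4,0.75,0],0],[0,[-0.4,0.75,0],0],[0,[-0.4,0.75,0],0],[0,[-0.3,0.6,0],0],[0,[-0.12,0.19,0],0],[0,[0,0,0],0],[0,[0,0,0],0]]'
python3 - <<'E'
from m import *
go(614,-70,170,38.8)
KT=cam("wrist"); im=camera("wrist"); save(im,"w2.png")
for q,z in(("hotplate",86),("knob",108)):
  for r in regions_of("wrist",q):
    w=pts("wrist",r["pixels"],z,KT); b=cv2.minAreaRect(w); print(q,z,r["conf"],np.round(r["rect"]),b)
E
```

```text
clock: 9.1
eef_pos: [492.0, 290.4, 166.7]
eef_rot: [-3.141, 0.004, 0.672]
wrist_force: [-0.5, 0.5, -2.7]
finger_gap: 25.7
finger_force: 25.0
clock: 10.1
eef_pos: [544.9, 17.1, 168.0]
eef_rot: [-3.14, 0.001, 0.677]
wrist_force: [0.5, -0.0, -2.3]
finger_gap: 25.8
finger_force: 25.0
clock 10.1 pos [544.9  17.1 168. ] yaw 38.81 shift [-0.015  2.223 -0.043] twist 0.0001 F [ 0.52 -0.04 -2.33] M [-0.015 -0.022  0.015] gap 25.8 ff 24.99699354171753 tool z [-0.002  0.    -1.   ]
hotplate 86 0.95 [365. 182. 268. 236.] ((614.9317016601562, -66.68659973144531), (240.3286895751953, 254.4722442626953), 38.77828598022461)
knob 108 0.46 [367. 183. 264. 238.] ((613.7330932617188, -56.95677185058594), (220.20797729492188, 233.1269989013672), 38.778289794921875)
```

View pics/w2.png

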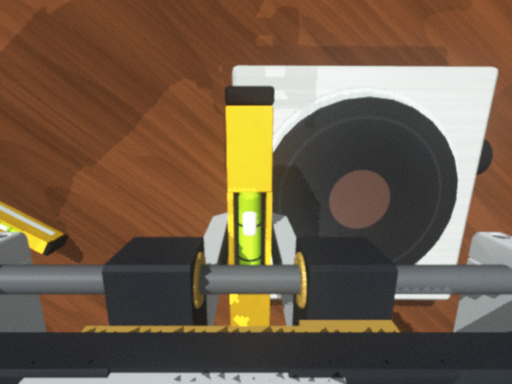

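Run:
```python
from m import *
im=cv2.cvtColor(cv2.imread("pics/w2.png"),cv2.COLOR_BGR2RGB).astype(int); KT=cam("wrist")
br=((im[...,0]-im[...,2]>18)&(im.sum(2)>120)); w=np.zeros(br.shape,bool); w[160:238,320:400]=1; br&=w
n,l,s,c=cv2.connectedComponentsWithStats(br.astype(np.uint8)); i=1+np.argmax(s[1:,4]); print("brown",s[i],c[i]); f=l==i
p=pts("wrist",f,86,KT); print(p.mean(0),cv2.minAreaRect(p))
g=im.mean(2); m=(g<85).astype(np.uint8); m[:, :285]=0; m[:,470:]=0; m[245:]=0;m[:85]=0
k=max(cv2.findContours(m,0,1)[0],key=cv2.contourArea)[:,0]
k=k[(k[:,0]>290)&(k[:,0]<468)&(k[:,1]<243)&(k[:,1]>87)]; h=cv2.convexHull(k)[:,0]
h=h[(h[:,1]<240)&(h[:,0]>300)]
q=np.array([ray("wrist",x,86,KT)[:2] for x in h]); A=np.c_[2*q,np.ones(len(q))]; s=np.linalg.lstsq(A,(q**2).sum(1),rcond=None)[0]
r=np.sqrt(s[2]+s[0]**2+s[1]**2); print("circle",s[:2],r, np.abs(np.hypot(*(q-s[:2]).T)-r).max())
# back edge line
rows=[(x,np.argmax(g[40:110,x]>130)+40) for x in range(285,480,5)]
e=np.array([ray("wrist",x,71,KT)[:2] for x in rows]); v=np.polyfit(*(e.T),1); print("edge angle",np.degrees(np.arctan(v[0]))%180-90, np.abs(np.polyval(v,e[:,0])-e[:,1]).max(),e.mean(0))
```

```text
brown [ 329  170   61   59 2796] [359.11981402 198.74284692]
[611.96    -70.92762] ((611.6347045898438, -71.46739196777344), (61.39243698120117, 60.827186584472656), 84.59516906738281)
circle [611.7494813  -70.19370856] 97.7466907484413 0.48532864418049826
edge angle 38.500493392331265 0.7693370999118798 [721.06014166  -1.16846696]
```

```bash
python3 -m jog '[[0,[-0.05,0.4,0],0.001],[0,[0,0.7,0],0],[0,[0,0.7,0],0],[0,[0,0.4,0.1],0],[0,[0,0.007,0.4],0],[0,[0,0,0.4],0],[0,[0,0,0.16],0],[0,[0,0,0.06],0],[0,[0,0,0],0],[0,[0,0,0],0],[0,[0,0,0],0]]'
python3 -c "
from h import *
go(612,-70.5,105.5,38.6)"
```

```text
clock: 11.35
eef_pos: [612.7, -71.5, 113.9]
eef_rot: [3.141, -0.001, 0.674]
wrist_force: [0.3, -0.5, -1.1]
finger_gap: 25.4
finger_force: 25.0
clock 11.35 pos [612.7 -71.5 113.9] yaw 38.63 shift [ 0.    -0.025  0.168] twist 0.0001 F [ 0.29 -0.54 -1.11] M [-0.043  0.029  0.005] gap 25.4 ff 24.996877312660217 tool z [ 0.001 -0.    -1.   ]
```

```bash
python3 -m jog '[[0,[0,-0.02,0.06],0],[0,[0,0,0.05],0],[0,[0,0,0.03],0],[0,[0,0,0],0],[0,[0,0,0],0]]'; python3 -m jog '[[0,[0,0,0.02],0],[0,[0,0,0],0],[0,[0,0,0],0]]'; python3 -m jog '[[0,[0,0,0.014],0],[0,[0,0,0],0],[0,[0,0,0],0]]'
```

```text
clock: 11.85
eef_pos: [611.8, -70.8, 105.9]
eef_rot: [-3.142, 0.0, 0.674]
wrist_force: [-0.7, 0.6, -2.3]
finger_gap: 25.8
finger_force: 25.0
clock: 12.15
eef_pos: [611.8, -70.8, 105.0]
eef_rot: [3.142, -0.0, 0.674]
wrist_force: [0.1, 0.6, -2.4]
finger_gap: 26.1
finger_force: 25.0
clock: 12.45
eef_pos: [611.8, -70.8, 104.5]
eef_rot: [3.141, -0.0, 0.674]
wrist_force: [-1.1, -0.3, 2.1]
finger_gap: 26.3
finger_force: 25.0
```

```bash
python3 -m jog '[[0,[0,0,0],0],[0,[0,0,0],0],[0,[0,0,0],0]]' 3; python3 -m jog '[[32,[0,0,0],0],[40,[0,0,0],0],[60,[0,0,0],0],[60,[0,0,0],0],[60,[0,0,0],0]]'
python3 -m jog '[[60,[0,0,-0.3],0],[60,[0,0,-0.6],0],[60,[0,0,-0.7],0],[60,[0,0,-0.7],0],[60,[0,0,-0.5],0],[60,[0,0,-0.2],0],[60,[0,0,0],0],[60,[0,0,0],0]]'
python3 - <<'E'
from m import *
go(612,-70.5,205,38.6)
KT=cam("wrist"); im=camera("wrist"); save(im,"w3.png")
for q,zz in(("level",(134,)),("knob",(108,))):
  for r in regions_of("wrist",q):
   for z in zz:
    w=pts("wrist",r["pixels"],z,KT); b=cv2.minAreaRect(w); print(q,z,r["conf"],np.round(r["rect"]),b)
E
```

```text
clock: 12.75
eef_pos: [611.7, -70.7, 104.1]
eef_rot: [-3.141, 0.0, 0.674]
wrist_force: [0.6, -0.9, -1.7]
finger_gap: 26.0
finger_force: 3.0
clock: 13.25
eef_pos: [611.8, -70.8, 104.3]
eef_rot: [3.142, -0.0, 0.674]
wrist_force: [-0.1, 0.3, -0.8]
finger_gap: 58.6
finger_force: 0.0
clock: 14.05
eef_pos: [611.4, -70.7, 253.0]
eef_rot: [-3.14, 0.001, 0.674]
wrist_force: [0.6, 0.2, 0.0]
finger_gap: 59.9
finger_force: 0.0
clock 14.05 pos [611.4 -70.7 253. ] yaw 38.62 shift [0.013 0.006 0.961] twist 0.0001 F [0.6  0.16 0.01] M [-0.009 -0.029 -0.017] gap 59.9 ff 0.0 tool z [-0.002  0.    -1.   ]
level 134 0.81 [251. 186.  26. 155.] ((609.4675903320312, -70.95439910888672), (177.16259765625, 26.652957916259766), 38.3172607421875)
level 134 0.57 [ 19. 214.  35.  34.] ((410.6689453125, 125.66510009765625), (30.776477813720703, 44.32133483886719), 7.82269287109375)
knob 108 0.2 [251. 180.   4.   9.] ((614.7186889648438, -67.51742553710938), (15.109980583190918, 7.465933799743652), 38.630367279052734)
```

View pics/w3.png

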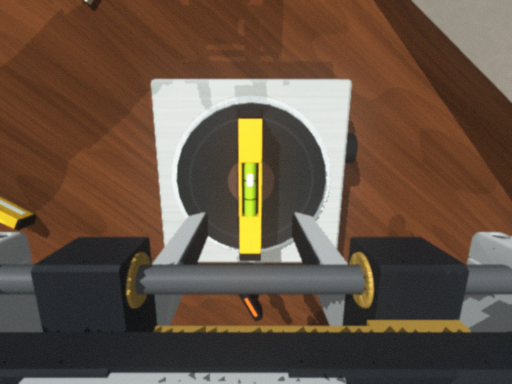

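The level lies across the middle of the plate at (250,186) with a heading of about 38.4°. Part of the knob wing shows at (250,305), with orange on it. I'll move above the knob and look again.

```bash
python3 -m jog '[[80,[-0.4,0,0],0],[80,[-0.8,0,0],0],[80,[-0.9,0,0],0],[80,[-0.7,0,0],0],[80,[-0.4,0,0],0],[80,[-0.1,0,0],0],[80,[0,0,0],0],[80,[0,0,0],0]]'
python3 - <<'E'
from m import *
go(483,-174,250,38.6)
KT=cam("wrist"); im=camera("wrist"); save(cv2.resize(im[60:300,130:370],(600,600),interpolation=cv2.INTER_CUBIC),"w4.png")
save(im,"w4f.png")
for q,zz in(("level",(134,)),("knob",(108,121))):
  for r in regions_of("wrist",q):
   for z in zz:
    w=pts("wrist",r["pixels"],z,KT); b=cv2.minAreaRect(w); print(q,z,r["conf"],np.round(r["rect"]),b)
E
```

```text
clock: 15.0
eef_pos: [483.5, -173.2, 253.9]
eef_rot: [-3.141, 0.0, 0.675]
wrist_force: [-0.1, 0.4, 0.1]
finger_gap: 80.1
finger_force: 0.0
clock 15.0 pos [ 483.5 -173.2  253.9] yaw 38.65 shift [-0.017  0.007  0.078] twist 0.0003 F [-0.07  0.43  0.06] M [-0.018 -0.01  -0.003] gap 80.1 ff 0.0 tool z [-0.  0. -1.]
level 134 0.95 [250.  64.  26. 122.] ((585.66943359375, -90.55682373046875), (117.99640655517578, 25.649063110351562), 38.754638671875)
level 134 0.48 [ 10. 115.  19.  18.] ((381.1073303222656, 81.39910125732422), (19.416685104370117, 18.097278594970703), 26.69961166381836)
knob 108 0.61 [252. 184.  26.  39.] ((483.7411193847656, -175.2716522216797), (52.82033920288086, 20.627166748046875), 60.60540771484375)
knob 121 0.61 [252. 184.  26.  39.] ((485.703369140625, -173.5812530517578), (50.71261978149414, 19.804048538208008), 60.60542297363281)
```

View pics/w4.png

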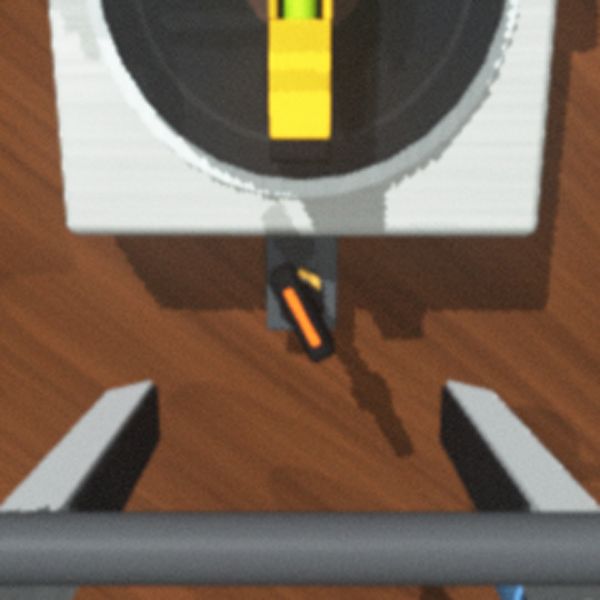

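```bash
cat > bub.py <<'E'
import sys
from m import *
# rectify the level's top at z=132 to 0.25 mm/px; s along hob +x from plate centre
def rect(im,KT,c=(611,-70.6),yaw=38.5,z=130,n="wrist"):
    u=np.array([np.cos(np.radians(yaw)),np.sin(np.radians(yaw))]); v=np.array([-u[1],u[0]])
    src=[];dst=[]
    for a,b in((-48,-16),(48,-16),(48,16),(-48,16)):
        src.append(proj(n,np.append(np.array(c)+a*u+b*v,z),KT)); dst.append(((a+48)*8,(b+16)*8))
    H=cv2.getPerspectiveTransform(np.float32(src),np.float32(dst)); return cv2.warpPerspective(im,H,(768,256),flags=cv2.INTER_CUBIC)
if __name__=="__main__":
    im=cv2.cvtColor(cv2.imread("pics/w3.png"),cv2.COLOR_BGR2RGB); K=np.array(calibration("wrist")["mtx"]); 
    T=np.eye(4); T[:3,:3]=R.from_euler('xyz',[-3.14,.001,.674]).as_matrix(); T[:3,3]=[611.4,-70.7,253.]
    o=rect(im,(K,T@np.array(calibration("wrist")["hand_eye"])))
    s=camera("scene"); o2=rect(s,cam("scene"),n="scene"); s=camera("side"); o3=rect(s,cam("side"),n="side")
    save(np.vstack([cv2.resize(x,(768,190)) for x in(o,o2,o3)]),"b0.png")
E
python3 bub.py
```

```text
(no output)
```

View pics/b0.png

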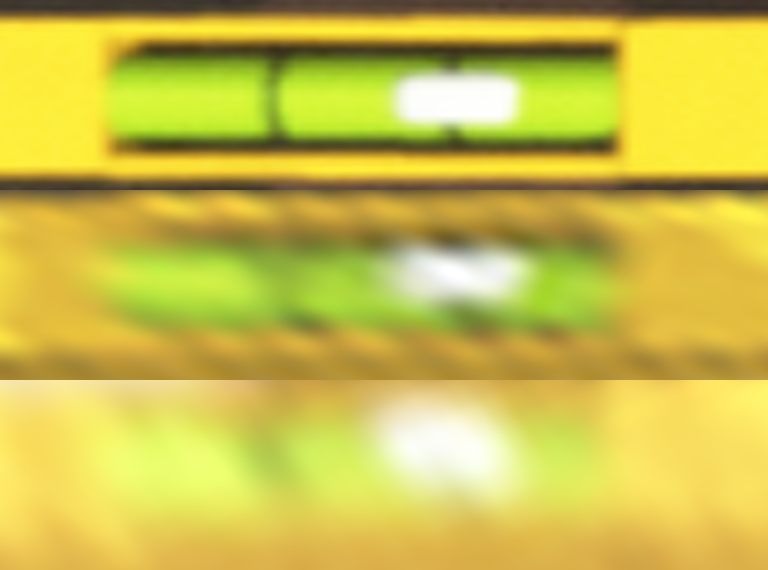

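The top strip shows the black lines at columns 275 and 452 and the bubble at 458, so it sits +11.8 mm off, towards the far side. That is about 1.0°, or roughly 210° clockwise on the knob. I'll do it in two grips.

```bash
python3 -m jog '[[45,[0,0,0],-0.0407],[45,[0,0,0],-0.0407],[45,[0,0,0.3],-0.0407],[45,[0,0.025,0.6],0],[45,[0,0,0.6],0],[45,[0,0,0.6],0],[45,[0,0,0.5],0],[45,[0,0,0.4],0],[45,[0,0,0.14],0],[45,[0,0,0],0],[45,[0,0,0],0]]'
python3 -c "
from h import *
go(484.5,-174,97,60.6)"
python3 -m jog '[[0,[0,0,0],0],[0,[0,0,0],0],[0,[0,0,0],0],[0,[0,0,0],0],[0,[0,0,0],0],[0,[0,0,0],0]]' 40
```

```text
clock: 16.35
eef_pos: [484.4, -174.4, 98.2]
eef_rot: [3.14, -0.0, 1.058]
wrist_force: [0.2, -0.5, -0.3]
finger_gap: 45.2
finger_force: 0.0
clock 16.35 pos [ 484.4 -174.4   98.2] yaw 60.61 shift [ 0.008 -0.003  0.023] twist 0.0 F [ 0.23 -0.46 -0.29] M [-0.016 -0.    -0.026] gap 45.2 ff 0.0 tool z [ 0.001 -0.    -1.   ]
clock: 16.95
eef_pos: [484.1, -174.3, 97.5]
eef_rot: [3.141, -0.0, 1.058]
wrist_force: [1.4, -0.1, 1.4]
finger_gap: 13.9
finger_force: 39.8
```

```bash
python3 -m jog '[[0,[0,0,0],0.02],[0,[0,0,0],0.04],[0,[0,0,0],0.043],[0,[0,0,0],0.043],[0,[0,0,0],0.043],[0,[0,0,0],0.043],[0,[0,0,0],0.043],[0,[0,0,0],0.043],[0,[0,0,0],0.043],[0,[0,0,0],0.043],[0,[0,0,0],0.043],[0,[0,0,0],0.043],[0,[0,0,0],0.043],[0,[0,0,0],0.043],[0,[0,0,0],0.043],[0,[0,0,0],0.043],[0,[0,0,0],0.043],[0,[0,0,0],0.004],[0,[0,0,0],0]]'
python3 -c "
from h import *
go(484.2,-174.3,97.5,60.6)
print(read_state()['joints'].round(3))"
```

```text
clock: 18.85
eef_pos: [484.1, -173.6, 97.4]
eef_rot: [-3.141, 0.001, -1.171]
wrist_force: [0.7, 7.1, 4.3]
finger_gap: 13.7
finger_force: 39.8
clock 18.85 pos [ 484.1 -173.6   97.4] yaw -67.07 shift [ 0.014  0.003 -0.001] twist -0.7093 F [0.67 7.14 4.29] M [ 1.31  -0.091 -0.08 ] gap 13.7 ff 39.82271075248718 tool z [ 0.     0.001 -1.   ]
[-4.160e-01  3.400e-01  1.737e+00  1.000e-03  1.064e+00  2.324e+00]
```

```bash
python3 -m jog '[[75,[0,0,0],0],[75,[0,0,0],0],[75,[0,0,0],0],[75,[0,0,0],0],[75,[0,0,0],0]]'; python3 -m jog '[[75,[0,0,0],-0.02],[75,[0,0,0],-0.045],[75,[0,0,0],-0.045],[75,[0,0,0],-0.045],[75,[0,0,0],-0.045],[75,[0,0,0],-0.045],[75,[0,0,0],-0.045],[75,[0,0,0],-0.045],[75,[0,0,0],-0.045],[75,[0,0,0],-0.045],[75,[0,0,0],-0.045],[75,[0,0,0],-0.045]]'; python3 -m jog '[[75,[0,0,0],-0.045],[75,[0,0,0],-0.045],[75,[0,0,0],-0.045],[75,[0,0,0],-0.045],[75,[0,0,0],-0.045],[75,[0,0,0],-0.045],[75,[0,0,0],-0.045],[75,[0,0,0],-0.045],[75,[0,0,0],-0.045],[75,[0,0,0],-0.045],[75,[0,0,0],-0.035],[75,[0,0,0],0]]'
python3 - <<'E'
from h import *
from bub import rect
go(484.3,-174,97.5,112.9)
a=camera("scene"); b=camera("side")
save(np.vstack([rect(a,cam("scene"),n="scene"),rect(b,cam("side"),n="side")]),"b1.png")
E
```

```text
clock: 19.35
eef_pos: [483.9, -174.4, 97.2]
eef_rot: [3.141, 0.0, -1.17]
wrist_force: [0.5, -0.3, 0.0]
finger_gap: 50.3
finger_force: 0.0
clock: 20.55
eef_pos: [483.9, -174.4, 97.2]
eef_rot: [3.142, 0.0, 0.454]
wrist_force: [0.6, 0.7, -0.1]
finger_gap: 74.9
finger_force: 0.0
clock: 21.75
eef_pos: [483.9, -174.4, 97.2]
eef_rot: [-3.142, -0.0, 1.973]
wrist_force: [-0.8, 0.5, 0.4]
finger_gap: 74.8
finger_force: 0.0
clock 21.75 pos [ 483.9 -174.4   97.2] yaw 113.07 shift [ 0.004  0.011 -0.006] twist 0.0009 F [-0.8   0.47  0.44] M [-0.039 -0.109 -0.054] gap 74.8 ff 0.0 tool z [-0. -0. -1.]
```

```bash
python3 -m jog '[[0,[0,0,0],0],[0,[0,0,0],0],[0,[0,0,0],0],[0,[0,0,0],0],[0,[0,0,0],0],[0,[0,0,0],0],[0,[0,0,0],0],[0,[0,0,0],0]]' 40
python3 -m jog '[[0,[0,0,0],0.02],[0,[0,0,0],0.042],[0,[0,0,0],0.042],[0,[0,0,0],0.042],[0,[0,0,0],0.042],[0,[0,0,0],0.042],[0,[0,0,0],0.042],[0,[0,0,0],0.042],[0,[0,0,0],0.042],[0,[0,0,0],0.042],[0,[0,0,0],0.042],[0,[0,0,0],0],[0,[0,0,0],0],[0,[0,0,0],0],[0,[0,0,0],0],[0,[0,0,0],0],[0,[0,0,0],0],[0,[0,0,0],0],[0,[0,0,0],0],[0,[0,0,0],0]]'
python3 - <<'E'
from h import *
from bub import rect
go(484.3,-174,97.5,112.9)
a=camera("scene"); b=camera("side")
f=lambda im:cv2.resize(im,(768,190))
o=cv2.cvtColor(cv2.imread("pics/b1.png"),cv2.COLOR_BGR2RGB)[:256]
save(np.vstack([f(o),f(rect(a,cam("scene"),n="scene")),f(rect(b,cam("side"),n="side"))]),"b2.png")
E
```

```text
clock: 22.65
eef_pos: [484.0, -174.3, 97.3]
eef_rot: [3.141, 0.0, 1.972]
wrist_force: [7.3, 2.8, -0.5]
finger_gap: 14.5
finger_force: 5.0
clock: 24.65
eef_pos: [484.0, -174.2, 97.2]
eef_rot: [-3.141, -0.0, 0.59]
wrist_force: [1.7, 4.8, 1.0]
finger_gap: 14.0
finger_force: 40.0
clock 24.65 pos [ 484.  -174.2   97.2] yaw 33.82 shift [ 0.007  0.001 -0.005] twist -0.4394 F [1.67 4.76 1.04] M [ 0.99  -0.367  0.047] gap 14.0 ff 39.99133229255676 tool z [ 0.  0. -1.]
```

View pics/b2.png

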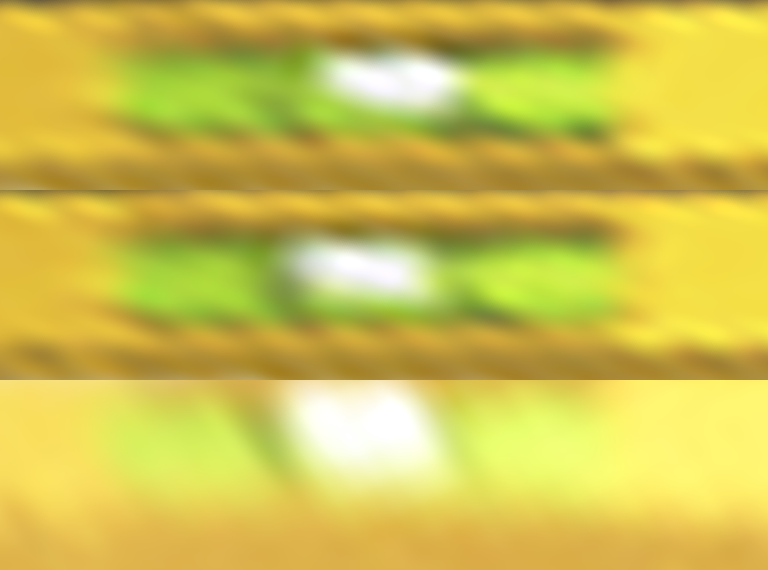

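```bash
python3 -m jog '[[40,[0,0,0],0],[40,[0,0,0],0],[40,[0,0,0],0],[40,[0,0,0],0],[40,[0,0,-0.3],0],[40,[0,0,-0.6],0],[40,[0,0,-0.8],0],[40,[0,0,-0.8],0],[40,[0,0,-0.5],0],[40,[0,0,-0.12],-0.0266],[40,[0,0,0],0]]'
python3 -m jog '[[10,[0.4,0,0],0],[0,[0.8,0,0],0],[0,[0.9,0,0],0],[0,[0.7,0,0],0],[0,[0.4,0,0],0],[0,[0.1,0,0],0],[0,[0,0,0],0],[0,[0,0,0],0]]' 10
python3 - <<'E'
from m import *
from bub import rect
go(611,-70.6,253,38.5)
KT=cam("wrist"); im=camera("wrist")
for r in regions_of("wrist","level"):
    w=pts("wrist",r["pixels"],134,KT); b=cv2.minAreaRect(w); print(r["conf"],np.round(r["rect"]),b)
o=rect(im,KT); save(np.vstack([cv2.resize(im,(768,344))[:344],o]),"b3.png")
wh=(o.min(2)>190); wh[:60]=0;wh[190:]=0
c=np.where(wh.sum(0)>25)[0]; print("bubble cols",c.min(),c.max(),(c.min()+c.max())/2)
E
```

```text
clock: 25.85
eef_pos: [484.2, -174.6, 254.3]
eef_rot: [3.14, -0.001, 0.674]
wrist_force: [0.0, 0.5, -0.8]
finger_gap: 39.7
finger_force: 0.0
clock: 26.65
eef_pos: [612.3, -72.3, 253.0]
eef_rot: [-3.141, 0.0, 0.672]
wrist_force: [1.0, -0.2, -0.1]
finger_gap: 0.4
finger_force: 0.0
clock 26.65 pos [612.3 -72.3 253. ] yaw 38.48 shift [ 0.001 -0.042  0.   ] twist -0.0001 F [ 1.03 -0.19 -0.08] M [0.01  0.007 0.007] gap 0.4 ff 0.0 tool z [-0.001 -0.    -1.   ]
0.9 [ 18. 216.  35.  33.] ((410.94122314453125, 123.76123046875), (31.705522537231445, 43.21857833862305), 9.692340850830078)
0.6 [248. 161.  24. 108.] ((634.2977905273438, -51.67345428466797), (119.93415069580078, 27.804567337036133), 38.42749786376953)
bubble cols 315 431 373.0
```

View pics/b3.png

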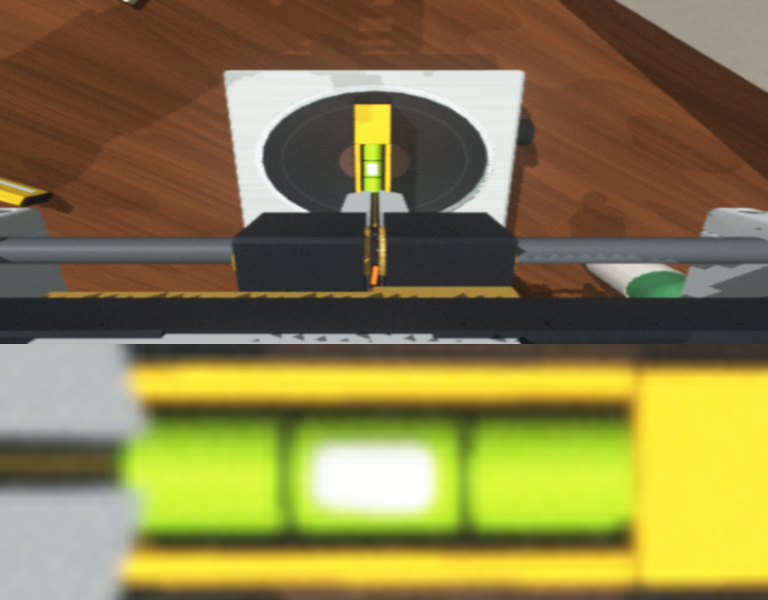

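The black lines are at 287 and 465 and the bubble is at 373, so it is about -0.4 mm from centre. I'll check that the bystanders haven't moved, then press.

Run:
```python
from m import *
for n in("scene","side"):
  a=cv2.imread(f"pics/{n}.png").astype(int); b=cv2.cvtColor(camera(n),cv2.COLOR_RGB2BGR).astype(int)
  for q in("oil","mug","tile"):
    for r in regions_of(n,q)[:1]:
      print(n,q,r["conf"],np.round(r["rect"]), "diff vs start",np.abs(a-b).max(2)[r["pixels"]].mean().round(1))
go(612+48*np.cos(.672),-71+48*np.sin(.672),150)
u=np.array([np.cos(.672),np.sin(.672)])
print(np.array([610.5,-71])+58*u); go(*(np.array([610.5,-71])+58*u),145,38.5)
```

```text
scene oil 0.66 [177. 122.  24.  48.] diff vs start 5.1
scene tile 0.65 [265. 296.  50.  44.] diff vs start 4.8
side oil 0.84 [236. 118.  19.  44.] diff vs start 4.5
side mug 0.94 [286. 128.  24.  32.] diff vs start 50.3
side tile 0.8 [156. 282.  49.  40.] diff vs start 3.8
clock 27.15 pos [612.9 -71.6 253.3] yaw 38.56 shift [ 0.953 -0.019  2.066] twist None F [ 0.68 -1.02 -0.26] M [-0.033 -0.019  0.058] gap 0.7 ff 0.0 tool z [ 0.  0. -1.]
[655.88953137 -34.89196153]
clock 27.15 pos [612.9 -71.6 253.3] yaw 38.56 shift [ 1.129 -0.038  2.166] twist 0.0003 F [ 0.68 -1.02 -0.26] M [-0.033 -0.019  0.058] gap 0.7 ff 0.0 tool z [ 0.  0. -1.]
```

Run:
```python
from m import *
for n,w in(("scene",(slice(90,140),slice(190,240))),("side",(slice(105,150),slice(262,310)))):
  for im in(cv2.cvtColor(cv2.imread(f"pics/{n}.png"),cv2.COLOR_BGR2RGB),camera(n)):
    c=im[w].astype(int); m=(c[...,2]-c[...,0]>25); y,x=np.nonzero(m); print(n,m.sum(),x.min(),x.max(),y.min(),y.max()) if m.sum() else print(n,0)
    if n=="side": print(im[112:146:6,286].tolist())
```

```text
scene 657 10 38 7 38
scene 4 19 20 29 31
side 674 1 32 0 39
[[185, 201, 217], [110, 151, 195], [107, 147, 187], [104, 143, 184], [103, 140, 178], [103, 145, 184]]
side 651 1 32 0 39
[[117, 125, 133], [65, 87, 109], [111, 151, 195], [106, 147, 185], [68, 89, 114], [66, 89, 114]]
```

The mug's outline hasn't changed; it is only in the arm's shadow. Now I'll press, 58 mm from the level's centre.

```bash
python3 -m jog '[[0,[0.4,-0.038,0],0],[0,[0.5,0,0.2],0],[0,[0.23,0,0.5],0],[0,[0,0,0.6],0],[0,[0,0,0.5],0],[0,[0,0,0.25],0],[0,[0,0,0.11],0],[0,[0,0,0],0],[0,[0,0,0],0]]'
python3 -m jog '[[0,[0,0,0.06],0],[0,[0,0,0.06],0],[0,[0,0,0.05],0],[0,[0,0,0.02],0],[0,[0,0,0],0],[0,[0,0,0],0]]'
```

```text
clock: 28.15
eef_pos: [656.5, -34.9, 146.7]
eef_rot: [3.14, -0.001, 0.673]
wrist_force: [-0.1, -0.4, -0.2]
finger_gap: 0.7
finger_force: 0.0
clock: 28.75
eef_pos: [656.0, -34.8, 135.8]
eef_rot: [3.142, -0.0, 0.673]
wrist_force: [0.6, -0.1, -0.1]
finger_gap: 0.6
finger_force: 0.0
```

```bash
python3 -m jog '[[0,[0,0,0.02],0],[0,[0,0,0],0],[0,[0,0,0],0]]';python3 -m jog '[[0,[0,0,0.014],0],[0,[0,0,0],0],[0,[0,0,0],0]]'
```

```text
clock: 29.05
eef_pos: [656.0, -34.8, 134.8]
eef_rot: [3.142, -0.0, 0.673]
wrist_force: [-0.0, -1.0, -0.1]
finger_gap: 0.6
finger_force: 0.0
clock: 29.35
eef_pos: [656.1, -34.8, 134.3]
eef_rot: [3.141, -0.0, 0.673]
wrist_force: [-0.9, 0.5, 3.2]
finger_gap: 0.4
finger_force: 1.7
```

```bash
python3 -m jog '[[0,[0,0,0.01],0],[0,[0,0,0],0],[0,[0,0,0],0],[0,[0,0,0],0]]'; python3 -m jog '[[0,[0,0,0],0],[0,[0,0,0],0],[0,[0,0,0],0]]'
```

```text
clock: 29.75
eef_pos: [656.1, -34.8, 134.3]
eef_rot: [3.141, -0.001, 0.673]
wrist_force: [-2.5, -0.7, 7.6]
finger_gap: 0.6
finger_force: 3.6
clock: 30.05
eef_pos: [656.1, -34.8, 134.3]
eef_rot: [3.141, -0.001, 0.673]
wrist_force: [-2.7, -0.6, 8.3]
finger_gap: 0.5
finger_force: 3.6
```

```bash
python3 -m jog '[[0,[0,0,0],0],[0,[0,0,0],0],[0,[0,0,0],0],[0,[0,0,0],0],[0,[0,0,0],0],[0,[0,0,0],0],[0,[0,0,0],0],[0,[0,0,0],0],[0,[0,0,0],0],[0,[0,0,0],0],[0,[0,0,0],0],[0,[0,0,0],0],[0,[0,0,0],0],[0,[0,0,0],0],[0,[0,0,0],0],[0,[0,0,0],0],[0,[0,0,0],0],[0,[0,0,0],0]]'
python3 - <<'E'
from m import *
from bub import rect
def meas(o):
    b=o.astype(float)[...,2]; b=b[40:200]; b[:, :60]=0; b[:,640:]=0; m=np.clip(b-140,0,None); return (m.sum(0)@np.arange(768))/m.sum(), (m>20).sum()
bb=cv2.cvtColor(cv2.imread("pics/b2.png"),cv2.COLOR_BGR2RGB)
f=lambda x:cv2.resize(x,(768,256))
print("before scene",meas(f(bb[190:380])),"side",meas(f(bb[380:570])),"b1 scene",meas(f(bb[:190])))
for n in("scene","side"): print(n,meas(rect(camera(n),cam(n),n=n)))
go(656,-34.8,134.3,38.5)
E
```

```text
clock: 31.85
eef_pos: [656.1, -34.8, 134.3]
eef_rot: [3.141, -0.001, 0.673]
wrist_force: [-2.5, 0.9, 6.6]
finger_gap: 0.3
finger_force: 3.6
before scene (np.float64(363.84792975200236), np.int64(6878)) side (np.float64(368.3255043147591), np.int64(12228)) b1 scene (np.float64(395.79087386109654), np.int64(7291))
scene (np.float64(471.1218939082418), np.int64(8674))
side (np.float64(357.95587935312784), np.int64(13557))
clock 31.95 pos [656.1 -34.8 134.3] yaw 38.56 shift [-0.001 -0.002  0.   ] twist 0.0003 F [-2.28  0.86  6.9 ] M [-0.031  0.485  0.013] gap 0.4 ff 3.5624321963405237 tool z [ 0.001 -0.    -1.   ]
```

Run:
```python
from m import *
from bub import rect
bb=cv2.cvtColor(cv2.imread("pics/b2.png"),cv2.COLOR_BGR2RGB)
def p(o): 
    o=o.astype(int); print(o[40:140,60:700:20].mean(0)[:,2].round().astype(int).tolist())
p(cv2.resize(bb[380:570],(768,256))); p(rect(camera("side"),cam("side"),n="side"))
p(cv2.resize(bb[190:380],(768,256))); p(rect(camera("scene"),cam("scene"),n="scene"))
```

```text
[95, 94, 93, 92, 91, 93, 91, 90, 91, 87, 81, 99, 153, 203, 221, 226, 225, 225, 205, 149, 104, 99, 105, 107, 110, 111, 110, 109, 110, 113, 115, 114]
[69, 68, 66, 66, 68, 69, 68, 68, 67, 64, 77, 123, 190, 228, 241, 237, 233, 223, 185, 127, 97, 100, 106, 107, 110, 109, 102, 95, 90, 83, 79, 86]
[61, 62, 61, 59, 56, 55, 54, 53, 53, 53, 49, 73, 118, 153, 166, 168, 173, 164, 119, 72, 59, 59, 61, 61, 61, 63, 62, 61, 63, 67, 70, 70]
[71, 71, 68, 66, 66, 65, 60, 54, 51, 60, 79, 102, 118, 126, 135, 162, 183, 182, 143, 101, 96, 105, 115, 124, 133, 144, 155, 164, 172, 176, 178, 180]
```

```bash
python3 -c "
from h import *
go(656,-34.8,134.3); print(sign_off())"
```

```text
clock 32.05 pos [656.1 -34.8 134.3] yaw 38.56 shift [-0.001 -0.002  0.   ] twist None F [-3.02  0.1   7.1 ] M [-0.022  0.38   0.024] gap 0.5 ff 3.5633938887622207 tool z [ 0.001 -0.    -1.   ]
the job is handed in; nothing more can be done
None
```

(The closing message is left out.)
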